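# File a sample board in the lever-arch file

### The job

Add the loose sample board to the lever-arch file on the sloping stand: lift the red-tipped lever right up so the rings spring open and stay open, hang the board on both posts so that it lies flat against the slope with its pull outwards (set it down, do not let it drop) and let go of it, then press the lever fully down again so the rings shut over the board. Move the rings by the lever only, and leave the bottle, the jar and the small packet standing where they are.

Things in the scene. Friction and masses are not known exactly. Their poses are not given: they have to be found in the camera images.
- file: The blue file panel, fixed on its stand, a slope of 30 degrees. 210 mm long up the slope, 270 mm wide. Origin: middle of its upper face, about 78 mm above the table. x points up the slope (away from the robot side), y to the left along the slope, z out of the slope at a right angle. All places 'on the file' below are in this frame.
- post_left (a point): Foot, on the slope's surface, of the left fixed steel post: 6 mm thick, 40 mm tall, round-ended, standing square to the slope, at x +35, y -10 mm on the file. Axes as the file's.
- post_right (a point): Foot of the right post, the same, 80 mm from the left one, at x +35, y -90 mm on the file. Each post is met at its top by a steel ring arch (6 mm thick) that rises to 55 mm above the slope and hinges on a bar 45 mm farther up the slope; the two arches swing up the slope together, by 0.9 of the lever's angle.
- lever_pivot (a point): Pivot of the lever, at x +55, y +30, z +32 mm on the file; the pivot's axis runs along the file's x. Two cheeks, 26 mm apart over their outsides and reaching 40 mm above the slope, carry it.
- lever_grip (a point): Middle of the lever's red tip, 79 mm from the pivot. The tip is 42 mm long (along the lever), 16 mm wide (along the file's x), 12 mm thick. The point turns with the lever. Shut, the lever lies along the file's +y, parallel to the slope, with its centre line 32 mm above it and nothing beneath the tip.
- lever (a joint): Lever angle in rad: 0 down (rings shut), 1.25 fully up (rings open); lifting raises the tip out of the slope and towards the file's -y. An over-centre spring drives it to the nearer end from about 0.6 rad, so it stays at either end; it takes about 5 to 6 N at the tip to start it from either end.
- board: Loose sample board, wood, 130 (x) by 120 (y) by 8 mm with a dark steel bar pull on top, about 0.22 kg, lying flat on the brown carton to begin with, pull up. Origin: centre of the underside; z out of the face with the pull. On the file its x points up the slope, as the file's x; it is to go on so.
- pull (a point): Middle of the pull's bar, 38 mm above the board's underside and 12 mm towards -x from its centre. The bar runs along the board's y, 104 mm long, 12 by 12 mm in section, with 24 mm free beneath it between feet at its two ends (80 mm free between them).
- hole_left (a point): Centre, at the underside, of a square through hole 17 mm wide at x +42, y +40 mm on the board; goes over post_left.
- hole_right (a point): The same at x +42, y -40 mm; goes over post_right.
- carton: Brown carton with a yellow tape strip, fixed, 190 by 190 by 60 mm tall; carries the board at first. Origin: centre of its underside.
- bottle: Bystander: white bottle, 56 mm diameter, 165 mm tall. Origin: centre of its underside.
- jar: Bystander: grey jar, 60 mm diameter, 90 mm tall. Origin: centre of its underside.
- packet: Bystander: small cardboard packet, 80 (x) by 130 (y) by 55 mm tall. Origin: centre of its underside.
- arches: The two linked ring arches (steel, see the posts). Origin: middle of their hinge bar, at x +80, y -50, z +6 mm on the file. Not to be pushed directly.

How it is judged:
By the outcome, as a careful person would: the job done as asked, in the order asked, and still so for the second after the job is handed in, with the robot touching nothing.
It also fails if it takes over 72 s, if anything falls off the work surface, if the arm or the gripper's body presses on something with over 40 N, if the wrist force passes 120 N, or if a joint passes its speed limit or range.

### The arm

A 6-joint arm with a two-finger parallel gripper is mounted at the origin on the work surface. World frame = base frame: x ahead of the robot, y to its left, z up, the work surface at z = 0. Lengths are in m, angles in rad, forces in N, time in s.
With the tool pointing down it reaches from about 0.375 to 0.9 m from the base axis. Payload 3.1 kg.
Tool frame: the origin (TCP) lies at the centre of the arm's flange, where the gripper is bolted on; the fingertips stand 173 mm ahead of it and the grasp point (between the pads) lies 155 mm ahead of it; z points along the fingers, y is the line along which they close (so a half turn about z gives the same grasp; the last joint's range is limited). The gripper opens to 85 mm and grips with 20 to 120 N. Pads are 22 mm wide; open, the fingers measure 114 mm over their backs; the gripper's body (76 mm by 85 mm) begins 54 mm behind the grasp point. The pads swing forward as they close: fully open they stand 13 mm farther back than shut.
Start: joints at [-0.178, 0.527, 1.433, -0, 1.181, -0.178], TCP at [0.625, 0, 0.405] pointing down, gripper open.
Joint ranges: [-3.08, 3.08], [-0.75, 2.2], [0.22, 2.44], [-1.43, 4.57], [0, 2.65], [-2.85, 2.85]. Speed limits (rad/s): [2.79, 2.79, 3.14, 3.14, 3.14, 3.14].

### API

Orientations are given as a unit quaternion [x, y, z, w].
In Python, from station import * gives the robot as it stands.
- The arm moves only by the shell command python3 -m jog 'ROWS' [OPENING] [FORCE]. ROWS is a JSON object of lists of equal length, an entry for each row: "linear": the shift along the world's x, y, z in mm, a list of three; "turn": the turn about the world's z in units of 5 degrees (1.0 is 5 degrees). A call has 1 to 12 rows; each row shifts and turns the commanded pose from where the row before left it; what a row does not reach is not made up. A row lasts 1/8 s, in which the tool goes at most 62.5 mm and 10.7 degrees, less where a joint would pass 70% of its speed; a pose out of reach is approached as far as the arm can. A call is refused whole if a number of a shift passes 62.5 or a number of a turn 1, either way. A call with a gripper value outside its range is refused whole. OPENING is the opening, from 0 (shut) to 1 (fully open), set as the call begins (- or left out, the last holds). The fingers move at their own pace and stop on an object; FORCE is the grip in N (left out, the last holds). Time passes only in rows, so rows that do not move let the fingers close. It gives the time, the measured TCP pose, the force, the opening and the grip force at its end, in the units of the state.
- sense(): the state, without advancing time (a new reading comes with each control period).
- snapshot(name): name is "scene" or "side" or "wrist"; returns the picture (420x560x3 uint8, red, green, blue); there is no depth.
- get_calibration(name): a dict with "fx", "fy", "cx", "cy" (pixels), "world_to_cam" (4x4, takes a point from world to camera coordinates). Camera axes: x right, y down, z forward; pixel columns grow to the right and rows downward; lengths in m; the calibration is good to about 2 mm. A picture is of the moment at which its call begins: read the wrist's pose just before it. get_calibration takes no time and is no camera call; for the wrist camera it gives the pose at the moment of the call.
- sign_off(): hands the job in; it is judged then, once.
The state is a dict: "t": time; "q": joint angles; "qd": joint speeds; "tau": joint torques, N m; "tcp_pos": TCP position; "tool_rot": TCP orientation; "force": force on the tool from outside, world axes, zero at the start; "ft_torque": the same for the moment, N m; "finger_gap": opening from 0.0 (shut) to 1.0 (fully open); "gripper_force": force on a finger pad.
Only numpy, scipy, OpenCV 4.12 (cv2) and the standard library are available. Lean on these libraries where they do the work, as an engineer would, in place of code of your own. Each camera call takes 0.05 s, during which the arm holds its last target. There are 200 camera calls.

## Working session

There is one attempt and no reset: what is moved stays moved. The work goes in short steps, Python scripts to look and compute and a shell command to move; the robot and the scene stay as the last step left them, time stands still between calls to the robot, and variables do not carry over. Pictures are saved under pics/ and viewed, at most 10 in all, crops included, and the job is handed in when it is done.

```bash
ls; mkdir -p pics; python3 - <<'E'
from station import *
import cv2, numpy as np
s=sense(); print(s)
for n in ("scene","side"):
    im=snapshot(n); cv2.imwrite(f"pics/{n}0.png",cv2.cvtColor(im,cv2.COLOR_RGB2BGR))
    c=get_calibration(n); print(n,c["fx"],c["cx"],c["cy"]); print(np.round(np.array(c["world_to_cam"]),3))
E
```

```text
pics
{'t': 0.0, 'q': array([-1.78528568e-01,  5.28473386e-01,  1.43392261e+00,  2.90150462e-05,
        1.18139061e+00, -1.78471456e-01]), 'qd': array([-0.00111862,  0.00243655,  0.00073106,  0.00022777, -0.00141923,
        0.00061516]), 'tau': array([ 2.50220628e-04, -4.42344439e+01, -1.78024775e+01, -2.06930472e-04,
        8.36740597e-03,  2.24214921e-05]), 'tcp_pos': array([6.24650203e-01, 7.80929984e-05, 4.03722309e-01]), 'tool_rot': array([ 7.07130452e-01,  7.07082258e-01, -6.14609989e-04, -9.08729929e-04]), 'force': array([ 0.43144102,  0.29732658, -0.05389922]), 'ft_torque': array([-0.01744508,  0.00799196, -0.00629714]), 'gripper_force': 0.0, 'finger_gap': 0.9986228366008097}
scene 432.4761505528978 279.42168194087316 211.1296401048795
[[ 0.49   0.872  0.012 -0.323]
 [ 0.659 -0.361 -0.66  -0.33 ]
 [-0.571  0.332 -0.751  1.455]
 [ 0.     0.     0.     1.   ]]
side 391.70397929768166 275.92943826211825 207.59916244919103
[[ 0.992 -0.123 -0.013 -0.593]
 [-0.101 -0.743 -0.662  0.133]
 [ 0.072  0.658 -0.75   0.8  ]
 [ 0.     0.     0.     1.   ]]
```

View pics/scene0.png

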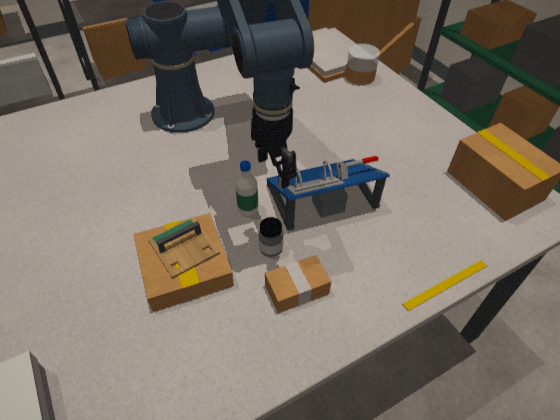

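View pics/side0.png

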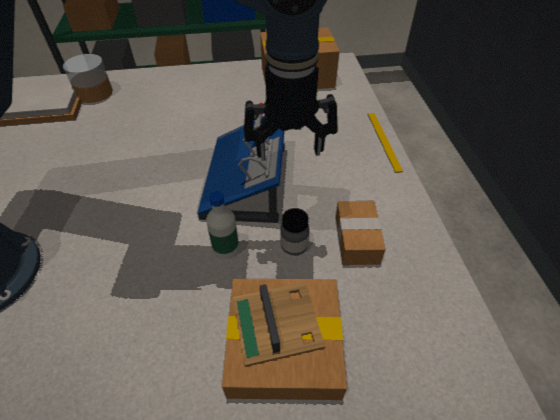

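The scene view shows the file at around (330,180), with the red tip at (370,160). The carton and board are at (185,255). The side view shows the board on the carton with its holes at (297,295) and (307,338) and the bar at about (270,318), so its x is roughly world x. Next I'll try the wrist view.

```bash
cat > h.py <<'E'
from station import *
import cv2, numpy as np
def cal(n):
    c=get_calibration(n); K=np.array([[c["fx"],0,c["cx"]],[0,c["fy"],c["cy"]],[0,0,1.]]); return K,np.array(c["world_to_cam"])
def ray(c,u,v):
    K,T=c; R=T[:3,:3]; o=-R.T@T[:3,3]; d=R.T@np.linalg.inv(K)@[u,v,1]; return o,d/np.linalg.norm(d)
def onz(c,u,v,z):
    o,d=ray(c,u,v); return o+d*(z-o[2])/d[2]
def proj(c,P):
    K,T=c; p=K@(T[:3,:3]@np.asarray(P,float)+T[:3,3]); return p[:2]/p[2]
def tri(*rs):
    A=sum(np.eye(3)-np.outer(d,d) for o,d in rs); b=sum((np.eye(3)-np.outer(d,d))@o for o,d in rs); return np.linalg.solve(A,b)
def shot(n,f):
    c=cal(n); im=snapshot(n); cv2.imwrite(f"pics/{f}.png",cv2.cvtColor(im,cv2.COLOR_RGB2BGR)); return c,im
def redc(im):
    i=im.astype(int); m=((i[...,0]>110)&(i[...,1]<70)&(i[...,2]<70)).astype(np.uint8)
    n,l,s,ce=cv2.connectedComponentsWithStats(m); k=1+np.argmax(s[1:,4]) ; return ce[k],s[k]
E
python3 - <<'E'
from h import *
c,im=shot("wrist","w0"); print(np.round(c[1],3),c[0][0,0])
cs=cal("scene"); ims=cv2.cvtColor(cv2.imread("pics/scene0.png"),cv2.COLOR_BGR2RGB)
cd=cal("side")
try: print("red wrist",redc(im))
except Exception as e: print(e)
print("red scene",redc(ims), onz(cs,*redc(ims)[0],.13))
for p in [(297,295),(307,338)]: print(onz(cd,*p,.068))
print("bar",onz(cd,264,288,.104),onz(cd,277,347,.104))
E
```

```text
[[ 1.     0.001 -0.003 -0.624]
 [ 0.002 -0.962  0.272 -0.037]
 [-0.002 -0.272 -0.962  0.379]
 [ 0.     0.     0.     1.   ]] 366.03689315980745
attempt to get argmax of an empty sequence
red scene (array([370.25      , 159.13235294]), array([362, 156,  16,   7,  68], dtype=int32)) [0.59427404 0.30465445 0.13      ]
[ 0.61403044 -0.16924343  0.068     ]
[ 0.61773276 -0.24750445  0.068     ]
bar [ 0.557635   -0.16876198  0.104     ] [ 0.56659218 -0.27025417  0.104     ]
```

View pics/w0.png

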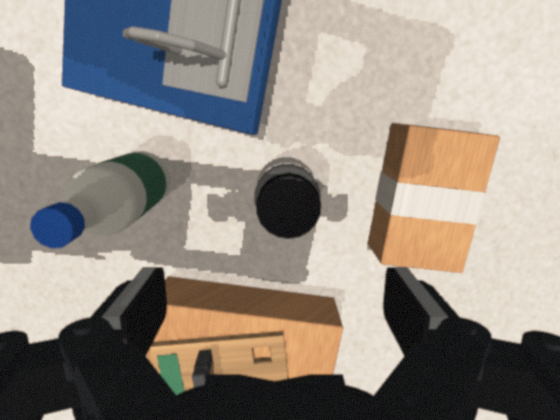

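The wrist view shows the file's lower corner at (65,85)–(260,135), with the board partly visible at (230,350). I'll move above the file for a clear look.

```bash
python3 -m jog '{"linear":[[0,50,30],[0,50,30],[0,50,30],[0,0,0],[0,0,0]],"turn":[0,0,0,0,0]}'
python3 - <<'E'
from h import *
print(sense()["tcp_pos"])
c,im=shot("wrist","w1")
import pickle; pickle.dump(c,open("w1.pkl","wb"))
print(redc(im))
E
```

```text
t: 0.78
tcp_pos: [0.6246, 0.15, 0.4939]
tool_rot: [0.707, 0.707, -0.001, -0.0]
force: [0.2, -0.3, 0.4]
finger_gap: 1.001
gripper_force: 0.0
[0.62463712 0.14997848 0.49393836]
(array([239.64564007,  12.41001855]), array([228,   0,  24,  27, 539], dtype=int32))
```

View pics/w1.png

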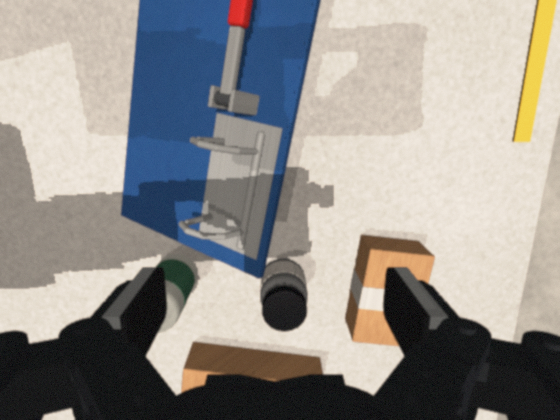

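The file's right-hand corners are at (122,214) and (262,277), and the red tip is cut off at (240,12). I'll move 90 mm further left.

```bash
python3 -m jog '{"linear":[[-10,45,0],[-10,45,0],[0,0,0],[0,0,0]],"turn":[0,0,0,0]}'
python3 - <<'E'
from h import *
c,im=shot("wrist","w2")
import pickle; pickle.dump(c,open("w2.pkl","wb"))
print(redc(im))
h=cv2.cvtColor(im,cv2.COLOR_RGB2HSV)
m=cv2.inRange(h,(100,140,30),(125,255,255)); m=cv2.morphologyEx(m,cv2.MORPH_CLOSE,np.ones((9,9)))
cn=max(cv2.findContours(m,0,2)[0],key=cv2.contourArea); hl=cv2.convexHull(cn)
ap=cv2.approxPolyDP(hl,8,True)[:,0]; print(ap, cv2.contourArea(hl))
E
```

```text
t: 1.32
tcp_pos: [0.6053, 0.2387, 0.4936]
tool_rot: [0.708, 0.707, -0.001, -0.0]
force: [0.8, 0.3, 0.3]
finger_gap: 0.997
gripper_force: 0.0
(array([266.17177243, 111.54595186]), array([254,  87,  26,  51, 914], dtype=int32))
[[168  68]
 [261  84]
 [234 317]
 [165 290]
 [147 265]] 21249.5
```

View pics/w2.png

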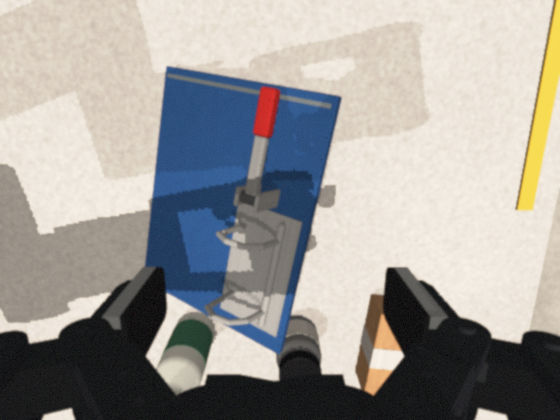

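The whole file is visible. Its corners are at (168,68), (340,97), (280,352) and (147,265). The lever tip runs from (269,87) to (263,137), and the cheeks are at (255,195).

```bash
python3 - <<'E'
from h import *
import pickle
c2=pickle.load(open("w2.pkl","rb")); c1=pickle.load(open("w1.pkl","rb"))
lo,hi=.0255,.1305
P={"LL":onz(c2,168,68,lo),"UL":onz(c2,340,97,hi),"UR":onz(c2,280,352,hi),"LR":onz(c2,147,265,lo),"LR1":onz(c1,122,214,lo),"UR1":onz(c1,262,277,hi)}
for k in P: print(k,np.round(P[k],4))
U=np.array([P[k] for k in("LL","LR","UL","UR")])
print("len",np.linalg.norm(U[0]-U[1]),np.linalg.norm(U[2]-U[3]),np.linalg.norm(U[0]-U[2]),np.linalg.norm(U[1]-U[3]))
# planar Procrustes on horizontal coords
F=np.array([[-.105,.135],[-.105,-.135],[.105,.135],[.105,-.135]])*[np.cos(np.pi/6),1]
M=F[:,0]+1j*F[:,1]; W=U[:,0]+1j*U[:,1]; Wc=W-W.mean(); r=(Wc*M.conj()).sum(); yaw=np.angle(r); print("yaw",np.degrees(yaw),"ctr",W.mean())
a=yaw;R=np.array([[np.cos(a),-np.sin(a),0],[np.sin(a),np.cos(a),0],[0,0,1]])@np.array([[.866,0,-.5],[0,1,0],[.5,0,.866]])
O=np.array([W.mean().real,W.mean().imag,.078])
np.savez("file.npz",R=R,O=O,yaw=yaw)
for n,p in dict(tiptop=[.055,.109,.038],cheek=[.055,.03,.04],postL=[.035,-.01,.04],postR=[.035,-.09,.04],archL=[.05,-.01,.055]).items():
  w=O+R@p; print(n,np.round(w,4),proj(c2,w).round(1),proj(c1,w).round(1))
print(np.round(onz(c2,266.2,111.5,(O+R@[.055,.109,.035])[2]),4), cal("wrist")[1].round(3))
E
```

```text
LL [0.4857 0.3456 0.0255]
UL [0.6621 0.3125 0.1305]
UR [0.611  0.0534 0.1305]
LR [0.4392 0.1055 0.0255]
LR1 [0.434  0.0859 0.0255]
UR1 [0.6124 0.0522 0.1305]
len 0.2445208146587862 0.2640458090975863 0.20798053592441784 0.20802033369764608
yaw -11.926164864906754 ctr (0.549495284022294+0.2042368372303987j)
tiptop [0.6    0.305  0.1384] [268.3 106. ] [243.5 -10.6]
cheek [0.5827 0.2279 0.1401] [249.6 194.4] [224.8  91.9]
postL [0.5575 0.1923 0.1301] [224.8 227.9] [199.5 133.9]
postR [0.541  0.114  0.1301] [211.4 300.8] [186.6 217.5]
archL [0.5629 0.1912 0.1506] [227.7 236.4] [201.1 137.2]
[0.5981 0.3004 0.1358] [[ 1.    -0.001 -0.002 -0.605]
 [-0.    -0.962  0.273  0.168]
 [-0.002 -0.273 -0.962  0.53 ]
 [ 0.     0.     0.     1.   ]]
```

```bash
python3 - <<'E'
from h import *
import pickle
c2=pickle.load(open("w2.pkl","rb")); c1=pickle.load(open("w1.pkl","rb")); cs=cal("scene"); cd=cal("side")
print("tip",tri(ray(c2,266.2,111.5),ray(cs,370.25,159.1)).round(4))
im=cv2.imread("pics/scene0.png"); h=cv2.cvtColor(im,cv2.COLOR_BGR2HSV)
m=cv2.inRange(h,(100,140,30),(125,255,255)); m[:, :262]=0; m[:150]=0;m[225:]=0
cn=max(cv2.findContours(m,0,2)[0],key=cv2.contourArea);print(cv2.approxPolyDP(cv2.convexHull(cn),3,True)[:,0].tolist())
im2,sc=shot("scene","s2")
im2=cv2.cvtColor(sc,cv2.COLOR_RGB2BGR)[130:230,250:410]; im2=cv2.resize(im2,None,fx=5,fy=5,interpolation=cv2.INTER_CUBIC)
cv2.imwrite("pics/s2c.png",im2)
E
```

```text
tip [0.5982 0.3005 0.135 ]
[[388, 174], [290, 200], [267, 181], [277, 176], [358, 164]]
```

View pics/s2c.png

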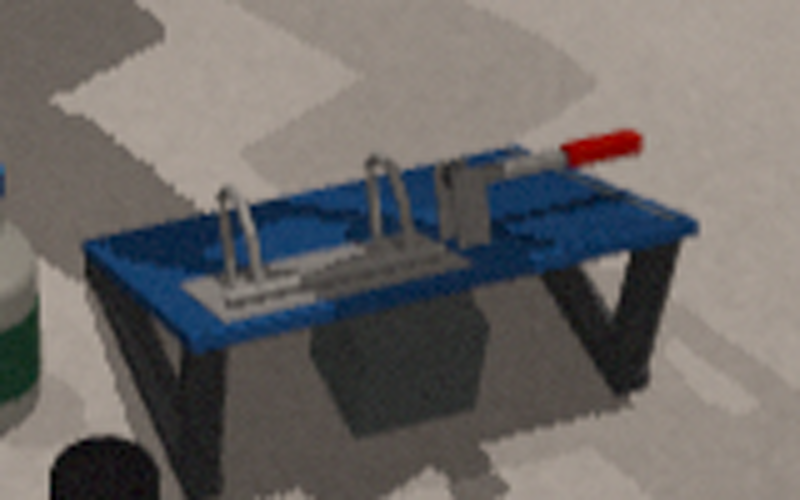

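The clear scene view shows corners (full-image pixels) LR (267,178.6), LL (354,159.6), UL (389.4,174.5) and UR (288,197.5). The arches are shut, with tops at about (296,168) and (325,161).

```bash
python3 - <<'E'
from h import *
import pickle
c2=pickle.load(open("w2.pkl","rb")); c1=pickle.load(open("w1.pkl","rb")); cs=cal("scene")
T={"LL":tri(ray(c2,168,68),ray(cs,354,159.6)),"LR":tri(ray(c1,122,214),ray(cs,267,178.6)),
"UL":tri(ray(c2,340,97),ray(cs,389.4,174.5)),"UR":tri(ray(c2,280,352),ray(c1,262,277),ray(cs,288,197.5))}
for k in T: print(k,T[k].round(4))
F={"LL":[-.105,.135,0],"LR":[-.105,-.135,0],"UL":[.105,.135,0],"UR":[.105,-.135,0],"tip":[.055,.109,.035]}
T["tip"]=np.array([.5982,.3005,.135])
from scipy.optimize import least_squares
def RR(a): return np.array([[np.cos(a),-np.sin(a),0],[np.sin(a),np.cos(a),0],[0,0,1]])@np.array([[.866,0,-.5],[0,1,0],[.5,0,.866]])
obs=[(c2,168,68,"LL"),(cs,354,159.6,"LL"),(c1,122,214,"LR"),(cs,267,178.6,"LR"),(c2,340,97,"UL"),(cs,389.4,174.5,"UL"),(c2,280,352,"UR"),(c1,262,277,"UR"),(cs,288,197.5,"UR"),(c2,266.2,111.5,"tip"),(cs,370.25,159.1,"tip")]
def res(x): return np.concatenate([proj(c,x[:3]+RR(x[3])@F[k])-[u,v] for c,u,v,k in obs])
s=least_squares(res,[.55,.2,.078,-.2]); print(s.x.round(4),np.degrees(s.x[3])); print(s.fun.reshape(-1,2).round(1).tolist())
R=RR(s.x[3]);O=s.x[:3]; np.savez("file.npz",R=R,O=O,yaw=s.x[3])
for n,p in dict(tip=[.055,.109,.032],cheek=[.055,.03,.04],postL=[.035,-.01,.04],postR=[.035,-.09,.04],archL=[.05,-.01,.055]).items():
  w=O+R@p; print(n,np.round(w,4),proj(c2,w).round(1),proj(c1,w).round(1),proj(cs,w).round(1))
for a in (0,.2,.4,.6,.75,.9,1.25): print(a,(O+R@[.055,.03+.079*np.cos(a),.032+.079*np.sin(a)]).round(4))
E
```

```text
LL [0.4874 0.3464 0.0271]
LR [0.4343 0.086  0.0251]
UL [0.6625 0.3126 0.1289]
UR [0.6109 0.0509 0.1287]
[ 0.5477  0.1987  0.0735 -0.1923] -11.020164682805873
[[-0.3, -2.5], [-0.8, 0.5], [0.5, 0.7], [-1.1, 0.9], [-0.1, -1.5], [0.1, 0.7], [0.1, 0.9], [-1.0, 1.0], [-0.0, 1.7], [0.1, 0.5], [-0.5, 1.1]]
tip [0.5996 0.2996 0.1287] [268.1 112.3] [244.1   0.4] [369.9 161.3]
cheek [0.5806 0.2229 0.1356] [247.7 198.5] [223.1  98.2] [341.4 164.6]
postL [0.5559 0.1869 0.1256] [223.9 231.7] [199.  139.6] [323.9 166.3]
postR [0.5406 0.1084 0.1256] [212.1 303.4] [187.7 221.7] [294.4 172.9]
archL [0.5613 0.1859 0.1461] [226.8 240.2] [200.6 143. ] [325.4 161.7]
0 [0.5996 0.2996 0.1287]
0.2 [0.5916 0.2996 0.1423]
0.4 [0.5833 0.2965 0.1554]
0.6 [0.5751 0.2904 0.1673]
0.75 [0.5691 0.284  0.1753]
0.9 [0.5635 0.2762 0.1823]
1.25 [0.5525 0.2537 0.1936]
```

```bash
python3 -m jog '{"linear":[[-3,30,-50],[-3,31,-50],[0,0,-50],[0,0,-25],[0,0,-15],[0,0,-14],[0,0,0]],"turn":[-1,-1,-0.25,0,0,0,0]}' 0.55 40
python3 -m jog '{"linear":[[0,0,0],[0,0,0],[0,0,0],[0,0,0],[0,0,0],[0,0,0]],"turn":[0,0,0,0,0,0]}' 0 40
```

```text
t: 2.3
tcp_pos: [0.5991, 0.3005, 0.2903]
tool_rot: [0.773, 0.634, -0.0, -0.0]
force: [-0.4, 0.3, 0.9]
finger_gap: 0.551
gripper_force: 0.0
t: 3.05
tcp_pos: [0.5979, 0.3015, 0.2921]
tool_rot: [0.773, 0.634, -0.001, -0.001]
force: [-5.8, -0.8, 5.8]
finger_gap: 0.201
gripper_force: 39.0
```

```bash
python3 -m jog '{"linear":[[-4,0,7],[-4,0,7],[-4,-1,7],[-4,-2,6],[0,0,0],[0,0,0]],"turn":[0,0,0,0,0,0]}'
```

```text
t: 3.8
tcp_pos: [0.5833, 0.2977, 0.3175]
tool_rot: [0.773, 0.635, 0.0, 0.001]
force: [3.4, 1.4, -10.7]
finger_gap: 0.201
gripper_force: 65.7
```

```bash
python3 -m jog '{"linear":[[-4,-3,6],[-4,-3,6],[-4,-4,5],[-4,-5,5],[-3,-4,4],[0,0,0],[0,0,0]],"turn":[0,0,0,0,0,0,0]}'
python3 - <<'E'
from h import *
c,im=shot("scene","s3"); print(redc(im))
cv2.imwrite("pics/s3c.png",cv2.resize(cv2.cvtColor(im,cv2.COLOR_RGB2BGR)[90:230,250:410],None,fx=4,fy=4))
E
```

```text
t: 4.68
tcp_pos: [0.5665, 0.278, 0.3474]
tool_rot: [0.774, 0.634, 0.004, 0.003]
force: [4.7, -2.3, 0.1]
finger_gap: 0.173
gripper_force: 39.0Traceback (most recent call last):
  File "<stdin>", line 2, in <module>
  File "h.py", line 17, in redc
    n,l,s,ce=cv2.connectedComponentsWithStats(m); k=1+np.argmax(s[1:,4]) ; return ce[k],s[k]
                                                      ~~~~~~~~~^^^^^^^^^
    return _wrapfunc(a, 'argmax', axis=axis, out=out, **kwds)
    return bound(*args, **kwds)
ValueError: attempt to get argmax of an empty sequence
```

```bash
python3 -m jog '{"linear":[[0,0,0],[0,0,0],[0,0,0],[0,0,0],[0,0,0],[0,20,50],[0,20,60],[0,10,60],[0,0,0]],"turn":[0,0,0,0,0,0,0,0,0]}' 0.9
python3 - <<'E'
from h import *
c,im=shot("scene","s3"); print(redc(im))
cv2.imwrite("pics/s3c.png",cv2.resize(cv2.cvtColor(im,cv2.COLOR_RGB2BGR)[90:230,250:410],None,fx=4,fy=4))
f=np.load("file.npz");
for a in(0,.8,1.25): print(proj(c,f["O"]+f["R"]@[.055,.03+.079*np.cos(a),.032+.079*np.sin(a)]))
E
```

```text
t: 5.85
tcp_pos: [0.5644, 0.33, 0.5198]
tool_rot: [0.773, 0.635, 0.006, 0.002]
force: [0.5, -0.3, 0.1]
finger_gap: 0.9
gripper_force: 0.0
(array([361., 139.]), array([360, 138,   3,   3,   3], dtype=int32))
[369.86243879 161.34582609]
[359.57754723 141.52239944]
[347.97847097 136.63942533]
```

View pics/s3c.png

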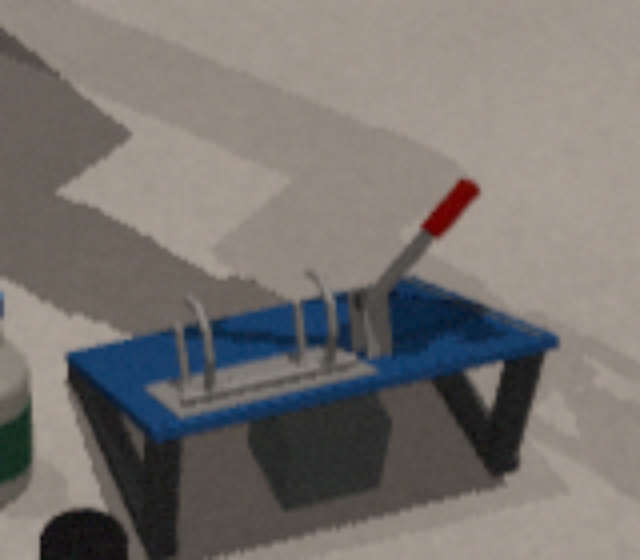

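The lever sits at about 0.75 rad with its tip at (363,142), and the arches are partly open. I'll check whether it is still creeping.

```bash
cat >> h.py <<'E'
def tipa(n="scene"):
    c=cal(n); im=snapshot(n); i=im.astype(int); f=np.load("file.npz")
    m=((i[...,0]>70)&(i[...,1]<45)&(i[...,2]<45)&(i[...,0]>2.5*i[...,1])).astype(np.uint8)
    g=proj(c,f["O"]+f["R"]@[.055,.09,.09]); 
    yy,xx=np.nonzero(m); k=np.hypot(xx-g[0],yy-g[1])<50; p=np.array([xx[k].mean(),yy[k].mean()])
    A=np.linspace(-.1,1.4,151); D=[np.hypot(*(proj(c,f["O"]+f["R"]@[.055,.03+.079*np.cos(a),.032+.079*np.sin(a)])-p)) for a in A]
    return p.round(1),k.sum(),A[np.argmin(D)].round(2),min(D).round(1)
E
python3 -c "
from h import *
print(tipa())"
python3 -m jog '{"linear":[[0,0,0],[0,0,0],[0,0,0],[0,0,0]],"turn":[0,0,0,0]}'
python3 -c "
from h import *
print(tipa());print(tipa('side'))"
```

```text
(array([362.1, 141.5]), np.int64(79), np.float64(0.73), np.float64(1.7))
t: 6.45
tcp_pos: [0.5641, 0.3287, 0.5124]
tool_rot: [0.773, 0.634, -0.0, -0.0]
force: [-0.5, -0.2, -0.9]
finger_gap: 0.9
gripper_force: 0.0
(array([362.1, 141.5]), np.int64(77), np.float64(0.73), np.float64(1.7))
(array([247.1,  97. ]), np.int64(84), np.float64(0.78), np.float64(0.7))
```

```bash
python3 - <<'E'
from h import *
f=np.load("file.npz");O,R=f["O"]+[0,0,.0015],f["R"]
for y in (.130,.082,.078,.075):
  p=O+R@[.055,y,.115]; print(y,p.round(4),"tcp",(p+[0,0,.173-.025]).round(4))
E
```

```text
0.13 [0.5629 0.3282 0.2021] tcp [0.5629 0.3282 0.3501]
0.082 [0.5537 0.2811 0.2021] tcp [0.5537 0.2811 0.3501]
0.078 [0.5529 0.2771 0.2021] tcp [0.5529 0.2771 0.3501]
0.075 [0.5524 0.2742 0.2021] tcp [0.5524 0.2742 0.3501]
```

```bash
python3 -m jog '{"linear":[[0,5,0],[0,0,-40],[0,0,-40],[0,0,-40],[0,0,-45],[0,0,0]],"turn":[0,0,0,0,0,0]}' 0
python3 -m jog '{"linear":[[-2,-10,0],[-2,-10,0],[-2,-10,0],[-2,-10,0],[-1,-7,0],[-1,-5,0],[-1,-4,0],[0,0,0],[0,0,0]],"turn":[0,0,0,0,0,0,0,0,0]}'
python3 -c "
from h import *
print(tipa());print(tipa('side'))"
```

```text
t: 7.3
tcp_pos: [0.5627, 0.3336, 0.3442]
tool_rot: [0.773, 0.634, -0.004, -0.001]
force: [0.8, -0.8, 0.1]
finger_gap: -0.001
gripper_force: 0.0
t: 8.43
tcp_pos: [0.5502, 0.2918, 0.3643]
tool_rot: [0.774, 0.632, 0.018, -0.013]
force: [-23.1, 46.2, 51.0]
finger_gap: -0.001
gripper_force: 31.4
(array([354.7, 136.1]), np.int64(89), np.float64(1.04), np.float64(2.3))
(array([243.4,  98.9]), np.int64(19), np.float64(1.03), np.float64(1.6))
```

```bash
python3 -m jog '{"linear":[[1,7,0],[2,10,0],[2,10,0],[2,15,0],[0,0,0],[0,0,0]],"turn":[0,0,0,0,0,0]}'
python3 - <<'E'
from h import *
print(tipa());print(tipa('side'))
c,im=shot("scene","s4")
cv2.imwrite("pics/s4c.png",cv2.resize(cv2.cvtColor(im,cv2.COLOR_RGB2BGR)[90:230,250:410],None,fx=4,fy=4))
E
```

```text
t: 9.28
tcp_pos: [0.5602, 0.3194, 0.3471]
tool_rot: [0.773, 0.634, -0.001, -0.0]
force: [-0.3, 0.3, -0.4]
finger_gap: 0.001
gripper_force: 0.0
(array([347.6, 134.4]), np.int64(89), np.float64(1.27), np.float64(2.2))
(array([238.5,  97.8]), np.int64(97), np.float64(1.28), np.float64(2.1))
```

View pics/s4c.png

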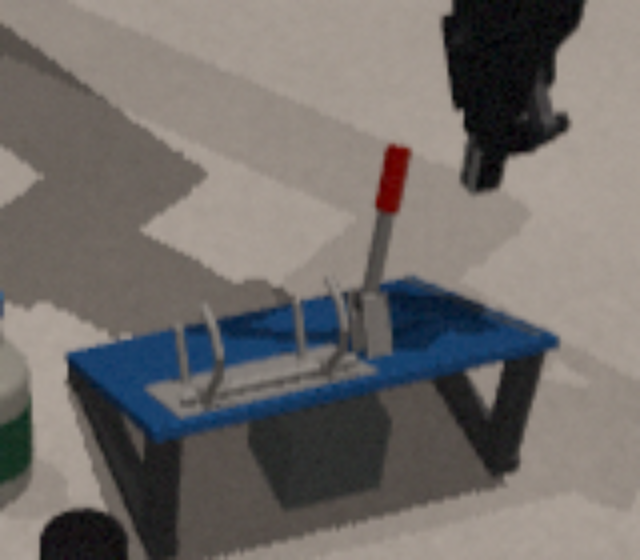

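The lever is fully up with its tip at (348,134), and both arches are swung back clear of the posts. Now on to the board.

```bash
python3 -m jog '{"linear":[[0,0,50],[0,0,53],[3,-58,0],[3,-58,0],[3,-58,0],[3,-58,0],[3,-58,0],[3,-58,0],[2,-58,-15],[0,-53,-15],[0,0,0],[0,0,0]],"turn":[0,0,0.75,0.75,0.75,0,0,0,0,0,0,0]}' 0.6
python3 - <<'E'
from h import *
import pickle
c,im=shot("wrist","w3"); pickle.dump(c,open("w3.pkl","wb")); print(sense()["tcp_pos"])
E
```

```text
t: 10.92
tcp_pos: [0.5797, -0.1393, 0.4209]
tool_rot: [0.708, 0.707, 0.0, -0.0]
force: [0.2, -0.5, 0.6]
finger_gap: 0.6
gripper_force: 0.0
[ 0.57983566 -0.13853247  0.42126696]
```

View pics/w3.png

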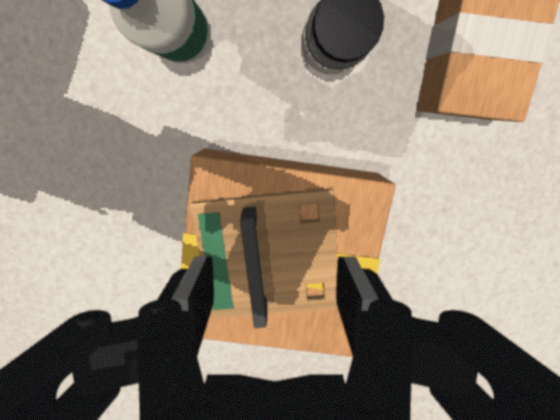

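The wrist view shows the hole centres at (309,212) and (315,290), and the bar from about (249,208) to (260,327).

```bash
python3 - <<'E'
from h import *
import pickle
c=pickle.load(open("w3.pkl","rb"))
im=cv2.imread("pics/w3.png"); g=im.max(2); m=((g<50).astype(np.uint8)); m[:195]=0;m[335:]=0;m[:,:232]=0;m[:,275:]=0
n,l,s,ce=cv2.connectedComponentsWithStats(m); k=1+np.argmax(s[1:,4]); yy,xx=np.nonzero(l==k); b=cv2.minAreaRect(np.c_[xx,yy].astype(np.float32)); print(s[k],b)
h=[onz(c,309,212,.068),onz(c,315,290,.068)]; print(h,np.linalg.norm(h[0]-h[1]))
d=h[0]-h[1]; yaw=np.arctan2(-d[0],d[1]); print("yaw holes",np.degrees(yaw))
e=[onz(c,250,208,.104),onz(c,260,326,.104)]; d=e[0]-e[1]; print(e,np.linalg.norm(d),np.degrees(np.arctan2(-d[0],d[1])))
cd=cal("side")
for p,q in [((309,212),(297,295)),((315,290),(307,338))]: print(tri(ray(c,*p),ray(cd,*q)))
hm=(h[0]+h[1])/2; u=np.array([np.cos(yaw),np.sin(yaw)]); print("bar pred",hm[:2]-.054*u)
E
```

```text
[242 208  14  20 178] ((248.5, 217.5), (19.0, 13.0), 90.0)
[array([ 0.6117603, -0.1658089,  0.068    ]), array([ 0.61963096, -0.24508551,  0.068     ])] 0.07966636233059514
yaw holes 5.669805951864503
[array([ 0.56028043, -0.1519102 ,  0.104     ]), array([ 0.56721489, -0.2613724 ,  0.104     ])] 0.10968162809742912 3.6248560032835133
[ 0.6133278  -0.1670671   0.06390229]
[ 0.61899123 -0.24640163  0.06544364]
bar pred [ 0.56195981 -0.21078216]
```

```bash
python3 -m jog '{"linear":[[-9,-36,0],[-8,-36,-20],[0,0,-40],[0,0,-40],[0,0,-40],[0,0,-27],[0,0,0],[0,0,0]],"turn":[1,0,0,0,0,0,0,0]}' 0.42
python3 -m jog '{"linear":[[0,0,0],[0,0,0],[0,0,0],[0,0,0],[0,0,0]],"turn":[0,0,0,0,0]}' 0 60
```

```text
t: 11.98
tcp_pos: [0.5638, -0.2105, 0.2554]
tool_rot: [0.675, 0.738, 0.0, 0.001]
force: [-0.1, -1.4, 0.6]
finger_gap: 0.42
gripper_force: 0.0
t: 12.6
tcp_pos: [0.5634, -0.2113, 0.2559]
tool_rot: [0.676, 0.737, 0.0, 0.001]
force: [-0.5, 0.6, 6.2]
finger_gap: 0.128
gripper_force: 60.2
```

```bash
cat > plan.py <<'E'
from h import *
f=np.load("file.npz");R=f["R"];O=f["O"]+[0,0,.003]; yaw=f["yaw"]
def bar(th,x,z): # hole-centre mid at file (x,z) mm, board angle th deg above slope-flat
    t=np.radians(th); return O+R@np.array([x-54*np.cos(t)+38*np.sin(t),-50,z+54*np.sin(t)+38*np.cos(t)])/1e3
GR=.1572 # TCP above bar centre: (.2552-.098)
yh=R[:,1]
def tcp(*a): return bar(*a)-.0008*yh+[0,0,GR]
if __name__=="__main__":
    print(np.degrees(yaw))
    for a in [(30,35,90),(30,35,57),(30,35,45),(30,35,30),(30,35,11.5)]+[(t,32.5+.08*t,23*np.sin(np.radians(t))) for t in (30,24,18,12,6,0)]: print(a,(tcp(*a)*1e3).round(1))
E
python3 plan.py
python3 -m jog '{"linear":[[0,0,10],[0,0,40],[0,0,60],[0,0,60],[0,0,20],[0,0,0]],"turn":[0,0,0,0,0,0]}'
```

```text
-11.020164682805873
(30, 35, 90) [470.6 162.  367.1]
(30, 35, 57) [486.8 158.8 338.6]
(30, 35, 45) [492.7 157.7 328.2]
(30, 35, 30) [500.  156.2 315.2]
(30, 35, 11.5) [509.1 154.5 299.2]
(30, 34.9, np.float64(11.499999999999998)) [509.  154.5 299.1]
(24, 34.42, np.float64(9.354942790743404)) [506.  155.1 291.2]
(18, 33.94, np.float64(7.1073908706237905)) [503.8 155.5 282.8]
(12, 33.46, np.float64(4.781968888808465)) [502.2 155.8 274. ]
(6, 32.98, np.float64(2.40415465515603)) [501.3 156.  265. ]
(0, 32.5, np.float64(0.0)) [501.1 156.  255.9]
t: 13.35
tcp_pos: [0.563, -0.2112, 0.4465]
tool_rot: [0.676, 0.737, 0.0, 0.002]
force: [-0.1, -0.3, -2.8]
finger_gap: 0.124
gripper_force: 59.2
```

```bash
python3 -m jog '{"linear":[[-10,-0,0],[-14,50,0],[-14,55,0],[-14,55,0],[-14,55,0],[-13,55,0],[-13,55,0],[0,48,-10],[0,0,-40],[0,0,-28],[0,0,0],[0,0,0]],"turn":[-0.5,-0.75,-0.75,-0.75,-0.5,0,0,0,0,0,0,0]}'
python3 - <<'E'
from h import *
from plan import *
s=sense(); p=s["tcp_pos"]; q=s["tool_rot"]; print(p)
from scipy.spatial.transform import Rotation as Ro
tx=Ro.from_quat(q).as_matrix()[:,1]; print("yaw",np.degrees(np.arctan2(tx[1],tx[0])))
a=np.arctan2(tx[1],tx[0]); ex=np.array([np.cos(a),np.sin(a),0]); ey=np.array([-np.sin(a),np.cos(a),0])
B=p-[0,0,GR]+.0008*ey
tiles=[]
for n in ("scene","side","wrist"):
    c,im=shot(n,"c_"+n); v=cv2.cvtColor(im,cv2.COLOR_RGB2BGR)
    pts={}
    for sy in(1,-1):
        pts["h%d"%sy]=B+.054*ex+.04*sy*ey-[0,0,.030]; pts["p%d"%sy]=O+R@[.035,-.05+.04*sy,.04]
    P={k:proj(c,w) for k,w in pts.items()}; print(n,{k:x.round(1).tolist() for k,x in P.items()})
    if n!="wrist":
        m=np.mean([P["h1"],P["h-1"],P["p1"],P["p-1"]],0).astype(int); r=v[m[1]-48:m[1]+52,m[0]-65:m[0]+65]; print("origin",m-[65,48])
        r=cv2.resize(r,(390,300),interpolation=cv2.INTER_CUBIC)
    else: r=cv2.resize(v,(390,292))
    tiles.append(cv2.copyMakeBorder(r,0,300-r.shape[0],0,10,cv2.BORDER_CONSTANT))
top=np.hstack(tiles[:2]); bot=np.hstack([tiles[2],np.zeros_like(tiles[2])])
cv2.imwrite("pics/comp.png",np.vstack([top,bot]))
E
```

```text
t: 14.85
tcp_pos: [0.471, 0.1615, 0.366]
tool_rot: [0.773, 0.634, -0.0, -0.0]
force: [0.3, -0.3, -2.2]
finger_gap: 0.121
gripper_force: 59.1
[0.47098942 0.16149944 0.36595059]
yaw -11.30714675161628
scene {'h1': [321.8, 144.4], 'p1': [324.0, 165.5], 'h-1': [291.6, 150.6], 'p-1': [294.4, 172.0]}
origin [242 110]
side {'h1': [233.1, 122.4], 'p1': [246.2, 141.2], 'h-1': [227.2, 146.8], 'p-1': [241.6, 165.8]}
origin [172  96]
wrist {'h1': [395.1, 170.3], 'p1': [410.0, 153.8], 'h-1': [380.4, 330.9], 'p-1': [397.6, 282.2]}
```

View pics/comp.png

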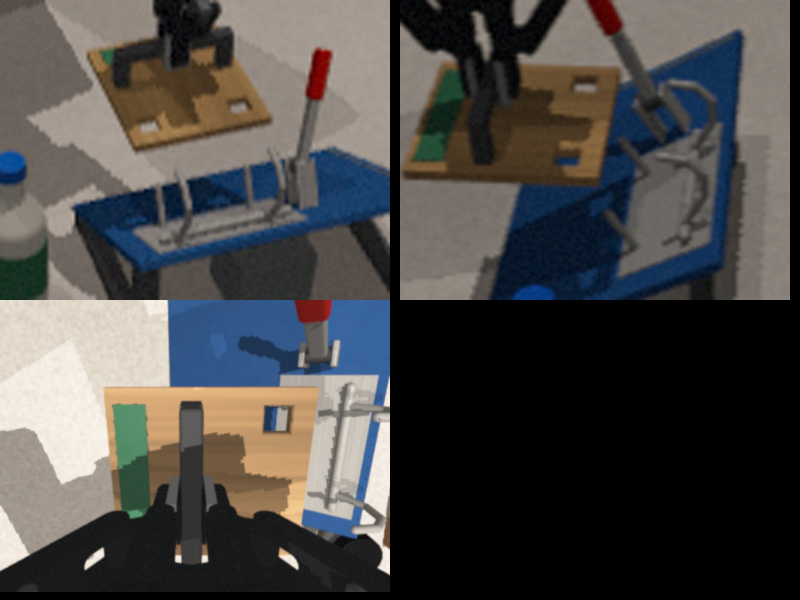

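The composite shows the holes at scene (321.3,145.3) and (291.7,152.3), and the post tops at (325,165) and (295,172.3). All are within about 1 px of prediction. The wrist view puts the hole about 1.6 mm further up-slope than predicted. I'll correct by about (-1.2,+1.8) mm and go down along the posts.

```bash
python3 -m jog '{"linear":[[5,-0.5,-10],[5,-0.5,-10],[5,-0.5,-9],[5,-0.5,-9],[0,0,0],[0,0,0]],"turn":[0,0,0,0,0,0]}'
python3 -m jog '{"linear":[[3,-0.5,-5],[2,-0.5,-4],[2,-0.5,-4],[0,0,0],[0,0,0]],"turn":[0,0,0,0,0]}'
```

```text
t: 15.75
tcp_pos: [0.491, 0.1598, 0.3279]
tool_rot: [0.773, 0.634, -0.0, -0.0]
force: [-0.3, 0.1, -1.1]
finger_gap: 0.126
gripper_force: 59.1
t: 16.38
tcp_pos: [0.498, 0.1583, 0.315]
tool_rot: [0.773, 0.634, -0.0, -0.0]
force: [0.5, 0.3, -2.6]
finger_gap: 0.125
gripper_force: 59.1
```

```bash
python3 -m jog '{"linear":[[3,-0.5,-5],[3,-0.5,-5],[2,-0.5,-4],[0,0,0],[0,0,0]],"turn":[0,0,0,0,0]}' - 25
```

```text
t: 17.0
tcp_pos: [0.506, 0.1568, 0.3009]
tool_rot: [0.773, 0.634, -0.0, 0.0]
force: [-0.1, -0.7, -1.9]
finger_gap: 0.126
gripper_force: 59.1
```

```bash
python3 -c "
from h import *
print(sense()['force'],sense()['ft_torque'])
for n in ('scene','side'):
    c,im=shot(n,'ins_'+n)
"
```

```text
[-0.14350695 -0.66031716 -1.92513843] [ 0.04262562 -0.00086006  0.020663  ]
```

```bash
python3 -m jog '{"linear":[[0,0,0],[0,0,0],[1,0,-2],[-1.5,0.3,-4],[-1.5,0.3,-4],[0,0,0],[0,0,0]],"turn":[0,0,0,0,0,0,0]}' 0 20
```

```text
t: 17.98
tcp_pos: [0.5033, 0.1576, 0.2924]
tool_rot: [0.773, 0.635, -0.0, 0.0]
force: [-6.6, -0.3, 11.7]
finger_gap: 0.126
gripper_force: 67.1
```

```bash
python3 -m jog '{"linear":[[-1,0.2,-3],[-1,0.2,-3],[0,0,0]],"turn":[0,0,0]}' 0.1 20
```

```text
t: 18.35
tcp_pos: [0.5013, 0.158, 0.2863]
tool_rot: [0.773, 0.635, 0.0, 0.0]
force: [-5.7, 0.9, 10.8]
finger_gap: 0.125
gripper_force: 78.4
```

```bash
python3 -m jog '{"linear":[[-1,0.2,-4],[-1,0.2,-4],[-0.8,0.1,-4],[0,0,0],[0,0,0]],"turn":[0,0,0,0,0]}'
python3 - <<'E'
from plan import *
# numeric tilt check: green tape patch + low edge in side view; compare green centroid with flat/level predictions
p=sense()["tcp_pos"]; B=p-[0,0,GR]; ex=R[:,0].copy(); ex[2]=0; ex/=np.linalg.norm(ex); ey=R[:,1]
for n in ("scene","side"):
    c,im=shot(n,"rot_"+n); h=cv2.cvtColor(im,cv2.COLOR_RGB2HSV); m=cv2.inRange(h,(60,90,20),(92,255,200))
    g=proj(c,B-.03*ex); yy,xx=np.nonzero(m); k=np.hypot(xx-g[0],yy-g[1])<45; print(n,"green",k.sum(),xx[k].mean().round(1),yy[k].mean().round(1))
    for t in (0,6,12,18,24,30):
        r=np.radians(30-t); bx=ex*np.cos(r)+np.array([0,0,np.sin(r)]); bz=np.cross(bx,ey)
        print(t,proj(c,B-.036*bx-.030*bz).round(1))
E
```

```text
t: 18.98
tcp_pos: [0.4987, 0.1585, 0.2745]
tool_rot: [0.773, 0.635, 0.0, 0.0]
force: [-7.0, 0.7, 11.8]
finger_gap: 0.125
gripper_force: 100.1
scene green 49 300.8 155.4
0 [299.6 167.5]
6 [299.1 165.9]
12 [298.6 164.2]
18 [298.1 162.5]
24 [297.7 160.7]
30 [297.4 158.9]
side green 144 210.1 172.5
0 [216.5 170.5]
6 [214.4 169.8]
12 [212.4 168.9]
18 [210.4 167.9]
24 [208.6 166.8]
30 [206.9 165.5]
```

```bash
cat > tilt.py <<'E'
from plan import *
def green(n,im,p):
    c=cal(n); B=p-[0,0,GR]; ex=R[:,0].copy(); ex[2]=0; ex/=np.linalg.norm(ex); ey=R[:,1]
    h=cv2.cvtColor(im,cv2.COLOR_RGB2HSV); m=cv2.inRange(h,(60,90,20),(92,255,200))
    g=proj(c,B-.03*ex); yy,xx=np.nonzero(m); k=np.hypot(xx-g[0],yy-g[1])<45; pts=np.c_[xx[k],yy[k]].astype(np.float32)
    pr={}
    for t in (0,10,20,30):
        r=np.radians(30-t); bx=ex*np.cos(r)+np.array([0,0,np.sin(r)]); bz=np.cross(bx,ey); pr[t]=proj(c,B-.036*bx-.030*bz).round(1).tolist()
    print(n,k.sum(),pts.mean(0).round(1),[np.round(v,1) for v in cv2.minAreaRect(pts)],pr)
E
python3 - <<'E'
from tilt import *
ld=lambda f: cv2.cvtColor(cv2.imread(f),cv2.COLOR_BGR2RGB)
for f,p in (("c_",[.471,.1615,.366]),("ins_",[.506,.1568,.3009]),("rot_",[.4987,.1585,.2745])):
    for n in ("side","scene"): green(n,ld(f"pics/{f}{n}.png"),np.array(p))
E
```

```text
side 232 [185.6 134.6] [array([185.8, 134.7]), array([ 8.2, 31.1]), np.float64(20.2)] {0: [197.6, 138.6], 10: [193.8, 137.2], 20: [190.2, 135.2], 30: [187.0, 132.9]}
scene 20 [286.4 116.4] [array([296.3, 106.8]), array([24.4, 56.8]), np.float64(19.9)] {0: [296.8, 134.8], 10: [295.9, 132.1], 20: [295.1, 129.1], 30: [294.4, 126.0]}
side 222 [207.4 158.3] [array([207.6, 158.3]), array([ 7.9, 30.6]), np.float64(16.7)] {0: [218.3, 161.9], 10: [214.8, 160.6], 20: [211.5, 158.9], 30: [208.5, 156.8]}
scene 31 [291.6 146.3] [array([304. , 133.9]), array([19.1, 63.6]), np.float64(29.6)] {0: [301.0, 162.0], 10: [300.1, 159.3], 20: [299.3, 156.4], 30: [298.7, 153.4]}
side 144 [210.1 172.5] [array([210.5, 170.9]), array([ 6.3, 27.9]), np.float64(12.5)] {0: [216.5, 170.5], 10: [213.0, 169.2], 20: [209.8, 167.6], 30: [206.9, 165.6]}
scene 49 [300.8 155.4] [array([300.5, 140.4]), array([33.2, 56.8]), np.float64(6.2)] {0: [299.6, 167.5], 10: [298.8, 164.8], 20: [298.0, 161.9], 30: [297.4, 159.0]}
```

The tilt check gives about 12–14°, as planned for this height. The board is pivoting in the grip, so I'll carry on down to flat.

```bash
python3 -m jog '{"linear":[[-0.5,0.1,-4],[-0.5,0.1,-4],[-0.2,0,-3],[0,0,0],[0,0,0]],"turn":[0,0,0,0,0]}'
python3 -m jog '{"linear":[[0,0,-2],[0,0,-2],[0,0,0],[0,0,0]],"turn":[0,0,0,0]}'
python3 - <<'E'
from tilt import *
p=sense()["tcp_pos"]
c,im=shot("side","r2_side"); green("side",im,p)
E
```

```text
t: 19.7
tcp_pos: [0.4977, 0.1587, 0.263]
tool_rot: [0.773, 0.635, 0.0, 0.0]
force: [-4.3, 1.2, 7.5]
finger_gap: 0.125
gripper_force: 118.0
t: 20.2
tcp_pos: [0.4976, 0.1587, 0.2594]
tool_rot: [0.773, 0.635, 0.0, 0.0]
force: [-6.2, 0.0, 9.7]
finger_gap: 0.132
gripper_force: 122.9
side 87 [212.9 181.2] [array([213.6, 179.9]), array([ 5.1, 23.8]), np.float64(14.0)] {0: [216.8, 175.3], 10: [213.4, 174.1], 20: [210.3, 172.5], 30: [207.4, 170.5]}
```

```bash
python3 -m jog '{"linear":[[0,0,-1.5],[0,0,-1.5],[0,0,0]],"turn":[0,0,0]}'
python3 -m jog '{"linear":[[0,0,-1],[0,0,-1],[0,0,0],[0,0,0]],"turn":[0,0,0,0]}'
```

```text
t: 20.62
tcp_pos: [0.4977, 0.1587, 0.2566]
tool_rot: [0.773, 0.635, 0.001, 0.001]
force: [-6.6, 0.0, 12.6]
finger_gap: 0.126
gripper_force: 126.3
t: 21.12
tcp_pos: [0.4977, 0.1587, 0.2549]
tool_rot: [0.773, 0.635, 0.001, 0.001]
force: [-7.2, -0.1, 13.3]
finger_gap: 0.128
gripper_force: 128.3
```

```bash
python3 -m jog '{"linear":[[0,0,-1.5],[0,0,-1.5],[0,0,0],[0,0,0]],"turn":[0,0,0,0]}'
python3 - <<'E'
from tilt import *
p=sense()["tcp_pos"]; c,im=shot("side","r3_side"); green("side",im,p)
# expected green / wood low-left corner of a flat board, hole mid at file x=32
cw=cal("wrist"); im=snapshot("wrist"); cv2.imwrite("pics/r3_w.png",cv2.cvtColor(im,cv2.COLOR_RGB2BGR))
h=cv2.cvtColor(im,cv2.COLOR_RGB2HSV); m=cv2.inRange(h,(60,90,20),(92,255,255)); m[330:]=0
n,l,s,ce=cv2.connectedComponentsWithStats(m); k=1+np.argmax(s[1:,4]); yy,xx=np.nonzero(l==k); print("wrist green",s[k])
q=cv2.approxPolyDP(cv2.convexHull(np.c_[xx,yy]),4,True)[:,0]; print(q.tolist())
# left-end of green: top corners; ray to board plane (flat): file z=8mm
for u,v in q:
    o,d=ray(cw,u,v); nn=R[:,2]; w=o+d*(((O+.008*nn-o)@nn)/(d@nn)); print((u,v),(R.T@(w-O)*1e3).round(1))
E
```

```text
t: 21.62
tcp_pos: [0.4975, 0.1587, 0.2546]
tool_rot: [0.773, 0.635, 0.001, 0.001]
force: [-10.7, -0.3, 34.4]
finger_gap: 0.13
gripper_force: 130.6
side 60 [214.1 183.8] [array([216. , 169.8]), array([ 5.4, 43.3]), np.float64(7.0)] {0: [217.0, 176.8], 10: [213.7, 175.6], 20: [210.5, 174.0], 30: [207.7, 172.1]}
wrist green [ 219  148   35  125 3515]
[[225, 272], [219, 148], [247, 149], [252, 159], [252, 251]]
(np.int32(225), np.int32(272)) [-71.6 -65.4   8. ]
(np.int32(219), np.int32(148)) [-72.1  -0.7   8. ]
(np.int32(247), np.int32(149)) [-55.9  -0.3   8. ]
(np.int32(252), np.int32(159)) [-53.3  -4.7   8. ]
(np.int32(252), np.int32(251)) [-54.3 -50.    8. ]
```

The tool stopped at z = 254.6 mm with 34 N, which matches the predicted flat height of about 256 mm, so the board is flat. I'll ease off and release slowly.

```bash
python3 -m jog '{"linear":[[0,0,2],[0,0,0],[0,0,0]],"turn":[0,0,0]}'
python3 -m jog '{"linear":[[0,0,0],[0,0,0],[0,0,0],[0,0,0]],"turn":[0,0,0,0]}' 0.3
```

```text
t: 22.1
tcp_pos: [0.4976, 0.1587, 0.2547]
tool_rot: [0.773, 0.635, 0.001, 0.001]
force: [-8.8, -0.5, 20.5]
finger_gap: 0.126
gripper_force: 129.1
t: 22.6
tcp_pos: [0.4981, 0.1585, 0.2517]
tool_rot: [0.773, 0.634, -0.0, -0.0]
force: [-0.0, 0.5, 0.4]
finger_gap: 0.301
gripper_force: 0.0
```

```bash
python3 -m jog '{"linear":[[0,0,10],[0,0,20],[0,0,40],[0,0,50],[0,0,50],[0,0,0],[0,0,0]],"turn":[0,0,0,0,0,0,0]}'
python3 - <<'E'
from tilt import *
print(tipa(),sense()["tcp_pos"])
cw=cal("wrist"); im=snapshot("wrist"); cv2.imwrite("pics/r4_w.png",cv2.cvtColor(im,cv2.COLOR_RGB2BGR))
cs=cal("side"); ims=snapshot("side"); cv2.imwrite("pics/r4_side.png",cv2.cvtColor(ims,cv2.COLOR_RGB2BGR)); cc=cal("scene"); imc=snapshot("scene"); cv2.imwrite("pics/r4_scene.png",cv2.cvtColor(imc,cv2.COLOR_RGB2BGR))
for c,i in((cw,im),(cs,ims),(cc,imc)):
    h=cv2.cvtColor(i,cv2.COLOR_RGB2HSV); m=cv2.inRange(h,(60,90,20),(92,255,255))
    g=proj(c,O+R@[-.06,-.05,.008]); n,l,s,ce=cv2.connectedComponentsWithStats(m)
    for k in range(1,n):
        if s[k,4]<25 or np.hypot(*(ce[k]-g))>90: continue
        yy,xx=np.nonzero(l==k); q=cv2.approxPolyDP(cv2.convexHull(np.c_[xx,yy]),3,True)[:,0]
        print(s[k],g.round(1),ce[k].round(1))
        for u,v in q:
            o,d=ray(c,u,v); nn=R[:,2]; w=o+d*(((O+.008*nn-o)@nn)/(d@nn)); print((int(u),int(v)),(R.T@(w-O)*1e3).round(1))
E
```

```text
t: 23.48
tcp_pos: [0.4974, 0.1584, 0.422]
tool_rot: [0.773, 0.634, -0.0, -0.0]
force: [-0.7, 0.2, -0.3]
finger_gap: 0.301
gripper_force: 0.0
(array([347.6, 134.5]), np.int64(88), np.float64(1.27), np.float64(2.1)) [0.49728806 0.15842183 0.421183  ]
[ 248  127   17  104 1531] [259.4 180.8] [256.4 177.5]
(264, 230) [-55.5 -97.9   8. ]
(251, 228) [-70.6 -98.4   8. ]
(249, 127) [-70.4  -0.9   8. ]
(263, 128) [-55.3  -1.4   8. ]
[210 176   8  17  61] [217.8 177.2] [213.9 184.8]
(215, 176) [-69.8 -41.5   8. ]
(216, 187) [-58.2 -82.4   8. ]
(210, 192) [-73.2 -91.5   8. ]
[210 230  28  24 400] [217.8 177.2] [224.5 242.9]
(236, 246) [  28.4 -271.9    8. ]
(231, 251) [  18.6 -280.1    8. ]
(218, 252) [ -12.7 -272.9    8. ]
(210, 234) [ -43.8 -220.     8. ]
(235, 230) [  19.4 -231.6    8. ]
[237 193  21  18 262] [299. 173.] [246.9 201.9]
(255, 207) [ 135. -222.    8.]
(240, 208) [ 117.7 -253.5    8. ]
(237, 194) [   4.7 -238.6    8. ]
(256, 193) [  32.5 -195.3    8. ]
```

The board lies flat and square: the green strip spans file y -98 to -1, and the wrist and side views agree on the flat plane. Now I'll plan the lever push.

```bash
python3 - <<'E'
from plan import *
print("now",sense()["tcp_pos"])
for a,r,cl in ((1.25,72,18),(1.25,72,0),(1.1,73,0),(.95,75,0),(.8,76,0),(.65,78,0),(.5,79,0),(.35,80,0),(.2,80,0),(.1,80,0),(0,80,0)):
    y=30+r*np.cos(a)-6*np.sin(a)-11-cl; z=32+r*np.sin(a)+6*np.cos(a)
    print(a,((O+R@np.array([55,y,z])/1e3+[0,0,.173])*1e3).round(1))
E
```

```text
now [0.4975916  0.15842376 0.42050855]
1.25 [547.7 217.  365.5]
1.25 [551.2 234.7 365.5]
1.1 [554.4 245.  363.4]
0.95 [558.1 255.5 360.6]
0.8 [562.9 264.7 355.5]
0.65 [568.  273.7 349.7]
0.5 [573.9 280.6 342.1]
0.35 [580.1 286.2 333.4]
0.2 [586.5 289.2 323.6]
0.1 [590.6 290.2 316.8]
0 [594.7 290.4 309.9]
```

```bash
python3 -m jog '{"linear":[[0,0,0],[17,20,0],[17,20,0],[16,18,0],[0,0,0],[0,0,-30],[0,0,-32],[0,0,0],[0,0,0]],"turn":[0,0,0,0,0,0,0,0,0]}' 0
python3 -m jog '{"linear":[[2,9,0],[2,9,0],[3,10,0],[4,11,0],[4,9,-3],[5,9,-6],[0,0,0]],"turn":[0,0,0,0,0,0,0]}'
python3 -c "
from h import *
print(tipa())"
```

```text
t: 24.8
tcp_pos: [0.5482, 0.2162, 0.3608]
tool_rot: [0.773, 0.634, 0.0, 0.0]
force: [0.9, 0.7, 1.3]
finger_gap: 0.004
gripper_force: 0.0
t: 25.68
tcp_pos: [0.5683, 0.2747, 0.3507]
tool_rot: [0.773, 0.635, 0.001, -0.0]
force: [-1.1, -0.2, 0.5]
finger_gap: -0.0
gripper_force: 0.0
(array([363.7, 143.6]), np.int64(71), np.float64(0.65), np.float64(1.3))
```

```bash
python3 -m jog '{"linear":[[6,7,-8],[6,6,-9],[6,3,-10],[4,1,-7],[4,3,-6],[0,0,0],[0,0,0]],"turn":[0,0,0,0,0,0,0]}'
python3 -c "
from h import *
print(tipa(),tipa('side'))"
```

```text
t: 26.6
tcp_pos: [0.5925, 0.292, 0.3134]
tool_rot: [0.773, 0.635, -0.004, 0.0]
force: [-7.9, -6.4, 15.7]
finger_gap: 0.001
gripper_force: 8.9
(array([370.4, 159.3]), np.int64(52), np.float64(0.07), np.float64(0.7)) (array([nan, nan]), np.int64(0), np.float64(-0.1), np.float64(nan))h.py:22: RuntimeWarning: Mean of empty slice.
  yy,xx=np.nonzero(m); k=np.hypot(xx-g[0],yy-g[1])<50; p=np.array([xx[k].mean(),yy[k].mean()])
  ret = ret.dtype.type(ret / rcount)
```

```bash
python3 -m jog '{"linear":[[0,0,-2],[0,0,-2],[0,0,0],[0,0,0]],"turn":[0,0,0,0]}'
python3 -m jog '{"linear":[[0,0,10],[0,0,40],[0,30,50],[0,30,50],[0,0,0],[0,0,0],[0,0,0]],"turn":[0,0,0,0,0,0,0]}'
python3 - <<'E'
from tilt import *
print(tipa(),tipa("side"))
im=snapshot("scene"); print(redc(im)); cv2.imwrite("pics/f_scene.png",cv2.cvtColor(im,cv2.COLOR_RGB2BGR))
a=cv2.imread("pics/s2.png").astype(int); b=cv2.imread("pics/f_scene.png").astype(int)
for n,(x,y,r) in dict(bottle=(246,190,22),jar=(271,237,14),packet=(298,283,28)).items(): print(n,np.abs(a-b)[y-r:y+r,x-r:x+r].mean().round(1))
# arches: compare arch-tops patches to initial shut view and open view
o=cv2.imread("pics/s4.png").astype(int)
f=b
for y in(-.01,-.09):
    for nm,P in dict(shuttop=[.045,y,.055],opentop=[.088,y,.062]).items():
        u,v=proj(cal("scene"),O+R@P).astype(int); s=np.s_[v-4:v+4,u-4:u+4]; print(nm,y,(u,v),"vs shut",np.abs(f-a)[s].mean().round(1),"vs open",np.abs(f-o)[s].mean().round(1))
E
```

```text
t: 27.2
tcp_pos: [0.5925, 0.2919, 0.3128]
tool_rot: [0.773, 0.635, -0.003, 0.001]
force: [-13.4, -8.9, 30.4]
finger_gap: 0.006
gripper_force: 16.0
t: 28.08
tcp_pos: [0.5938, 0.3527, 0.4546]
tool_rot: [0.773, 0.634, -0.002, -0.001]
force: [0.3, 0.6, -0.4]
finger_gap: -0.001
gripper_force: 0.0
(array([369.9, 159. ]), np.int64(64), np.float64(0.08), np.float64(0.3)) (array([259.1, 108.1]), np.int64(41), np.float64(0.09), np.float64(0.2))
(array([375., 156.]), array([374, 156,   3,   1,   3], dtype=int32))
bottle 8.5
jar 3.4
packet 2.2
shuttop -0.01 (np.int64(324), np.int64(160)) vs shut 16.7 vs open 26.5
opentop -0.01 (np.int64(331), np.int64(160)) vs shut 5.1 vs open 8.1
shuttop -0.09 (np.int64(294), np.int64(167)) vs shut 73.1 vs open 35.0
opentop -0.09 (np.int64(300), np.int64(167)) vs shut 70.8 vs open 35.9
```

```bash
python3 -m jog '{"linear":[[-20,0,40],[-40,0,40],[-50,0,0],[-40,0,0],[0,0,0]],"turn":[0,0,0,0,0]}'
python3 - <<'E'
import h
from tilt import *
print("now",tipa(),tipa("side"))
c2=cal("scene"); now=snapshot("scene"); cv2.imwrite("pics/g_scene.png",cv2.cvtColor(now,cv2.COLOR_RGB2BGR))
h.snapshot=lambda n: cv2.cvtColor(cv2.imread("pics/s2.png"),cv2.COLOR_BGR2RGB)
print("initial",h.tipa())
# arches' grey levels (saturation low) around left/right arch
hs=cv2.cvtColor(now,cv2.COLOR_RGB2HSV); 
for y in(-.01,-.09):
  for nm,al in(("shut",0),("open",1.125)):
    L=[]
    for x,z in ((35,42),(38,50),(45,54),(55,52),(65,44),(73,30)):
        dx,dz=x-80,z-6; X=80+dx*np.cos(al)+dz*np.sin(al); Z=6-dx*np.sin(al)+dz*np.cos(al)
        u,v=proj(c2,O+R@np.array([X,y*1e3,Z])/1e3).round().astype(int); L.append((int(hs[v-1:v+2,u-1:u+2,1].min()),int(hs[v,u,2])))
    print(y,nm,L)
E
```

```text
t: 28.85
tcp_pos: [0.4413, 0.3533, 0.5371]
tool_rot: [0.772, 0.635, -0.001, -0.0]
force: [0.5, -0.3, 0.3]
finger_gap: 0.001
gripper_force: 0.0
now (array([369.9, 159.1]), np.int64(64), np.float64(0.08), np.float64(0.4)) (array([259.6, 108.4]), np.int64(59), np.float64(0.07), np.float64(0.0))
initial (array([369.8, 159.1]), np.int64(61), np.float64(0.08), np.float64(0.2))
-0.01 shut [(4, 73), (18, 61), (18, 97), (18, 98), (11, 94), (12, 95)]
-0.01 open [(17, 106), (15, 89), (77, 64), (155, 100), (183, 105), (5, 114)]
-0.09 shut [(13, 93), (12, 67), (9, 119), (18, 111), (17, 119), (19, 111)]
-0.09 open [(26, 109), (33, 101), (72, 91), (129, 136), (128, 141), (86, 112)]
```

The lever tip is back at its initial pixel position (369.9,159.1), and both arches show steel-grey along their shut positions. The arm is clear of everything, so I'm handing in.

```bash
python3 -c "
from station import *
print(sign_off())"
```

```text
the job is handed in; nothing more can be done
None
```

I handed the job in at about 29 s: the camera checks show the board hung flat on both posts with its pull outwards and released, the lever fully down with the rings shut over it, and the bottle, jar and packet were never approached, though I did not confirm their final positions closely.

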